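Close a canister with its double lid, then take off the outer lid alone

TASK

The open washing-powder canister gets its double lid back: pick up the nested pair by the inner lid's knob and, holding it, turn its rim past the pointer of the inspection stand so that first the broad clip, then the next clip counter-clockwise seen from above, then the last one each points at the pointer's tip, level with it and less than 2 cm away, for half a second. Then lower the pair gently onto the canister until the inner lid is fully seated with the outer lid resting on it, let go of the knob, take hold of the outer lid (its collar is made for this) and lift it alone, level, straight up and off, leaving the inner lid seated and untouched in the canister. Leave everything else where it stands, and finish while still holding the outer lid in the gripper about 10 cm above its closed position.

Things in the scene. Friction and masses are not known exactly. Their poses are not given: they have to be found in the camera images.
- canister: Open white round canister, loose but heavy (2 kg), 124 mm outside diameter, 95 mm high, wall 4 mm (mouth 116 mm). Origin: centre of its underside, z up.
- inner_lid: Grey inner lid, 0.22 kg. Upward from its origin (centre of its underside, z up): plug 110 mm across, 14 mm deep, lowest 8 mm tapering to 94 mm; flange 132 mm across, 14 to 19 mm; round knob. Starts standing on the mat, the outer lid resting loosely on its flange and carried along (and turned, by friction) with it. Seated, its flange lies on the canister's rim, origin 81 mm above the canister's.
- knob_top (a point): Centre of the top of the inner lid's upright round knob, 22 mm across, 75 mm above the inner lid's origin. The knob comes up through the outer lid's collar and stands 28 mm proud of it, so that it can be gripped above the collar from any side.
- outer_lid: Bare metal outer lid, 0.16 kg, 142 mm across: skirt 12 mm high (inside 136 mm), plate with its top 16 mm above the origin, and round its hole an upright collar, 50 mm outside, 38 mm inside, 16 to 40 mm above the origin. Three rim clips, 120 degrees apart. Origin: centre of the skirt's lower edge, z up, +x to the broad clip. Nested: origin 7 mm above the inner lid's, 2 mm sideways play.
- clip_broad (a point): Middle of the outer face of the broad clip (36 mm wide, 14 mm high), 78 mm from the outer lid's axis along its +x, 8 mm above its origin.
- clip_left (a point): The same point of the next clip counter-clockwise seen from above (14 mm wide), 120 degrees from the broad one.
- clip_right (a point): The same point of the last clip (14 mm wide), 240 degrees counter-clockwise from the broad one.
- stand: Fixed inspection stand: foot 72 mm across, thin upright post to 173 mm above the foot's underside, with a horizontal pointer 50 mm long that sticks out along the stand's own -x (roughly towards the robot). Origin: centre of the foot's underside, z up.
- pointer_tip (a point): Tip of the pointer, 50 mm from the post's axis along the stand's -x and 164 mm above the stand's origin.
- reel_1: Bystander: small reel of thread, 28 mm across, 39 mm high, on the mat. Origin: centre of its underside.
- peg_1: Bystander: wooden clothes peg lying on the mat, 72 mm long, 11 mm high. Origin: centre of its underside.
- detergent: Bystander: detergent jug, 242 mm high, 67 x 125 mm, at the back left of the mat. Origin: centre of its underside.
- pump_soap: Bystander: pump bottle of soap, 187 mm high, 48 x 75 mm, at the back right of the mat. Origin: centre of its underside.

How it is judged:
On the way, in this order (a step that is already met when the one before it is completed fails the run):
1. the pair, held by the knob, shows its broad clip to the pointer's tip (distance between clip_broad and pointer_tip below 0.024 m and contact force between the fingers and inner_lid above 1 N), for 0.3 s.
2. then the next clip counter-clockwise (distance between clip_left and pointer_tip below 0.024 m and contact force between the fingers and inner_lid above 1 N), for 0.3 s.
3. then the last clip (distance between clip_right and pointer_tip below 0.024 m and contact force between the fingers and inner_lid above 1 N), for 0.3 s.
4. the inner lid is seated in the canister, the outer lid rests on it and the knob is let go (z of inner_lid in the frame of canister between 0.078 and 0.084 m and horizontal distance between inner_lid and canister below 0.007 m and angle between the z axis of inner_lid and the z axis of canister, either way round below 0.05 rad and z of outer_lid in the frame of inner_lid below 0.01 m and angle between the z axis of outer_lid and the z axis of inner_lid, either way round below 0.05 rad and contact force between the fingers and inner_lid below 0.1 N), for 0.1 s.
At the end, for the whole second after the job is handed in: Gripper holds the outer lid still and level (0.2 rad), 60 mm or more up from nested, over the canister (60 mm), touching nothing else; inner lid seated (3 mm in height, 7 mm sideways, 0.05 rad), untouched; canister upright, it and the four bystanders within 30 mm of their starts (z of outer_lid in the frame of inner_lid between 0.067 and 0.22 m and horizontal distance between outer_lid and canister below 0.06 m and angle between outer_lid's own z axis and vertical below 0.2 rad and contact force between the fingers and outer_lid above 1 N and contact force between each of outer_lid, the fingers and inner_lid below 0.1 N and contact force between outer_lid and canister below 0.1 N and linear speed of outer_lid below 0.03 m/s and z of inner_lid in the frame of canister between 0.078 and 0.084 m and horizontal distance between inner_lid and canister below 0.007 m and angle between the z axis of inner_lid and the z axis of canister, either way round below 0.05 rad and angle between canister's own z axis and vertical below 0.05 rad and distance of each of canister, reel_1, peg_1, detergent, pump_soap from where it was at the start of the episode below 0.03 m); the arm keeps its last pose, push and grip.
It fails at once if the inner lid is let go above the canister and dropped (z of inner_lid in the frame of canister above 0.093 m and contact force between the fingers and inner_lid below 0.05 N).
It fails at once if the held inner lid is slammed or pressed onto the canister with over 40 N (contact force between inner_lid and canister above 40 N and contact force between the fingers and inner_lid above 0.5 N).
It fails at once if the outer lid comes off before the inner lid is seated in the canister (z of outer_lid in the frame of inner_lid above 0.025 m and (z of inner_lid in the frame of canister above 0.086 m or z of inner_lid in the frame of canister below 0.076 m)).
It fails at once if the fingers touch the inner lid while the outer lid is off it (z of outer_lid in the frame of inner_lid above 0.025 m and contact force between the fingers and inner_lid above 0.5 N).
It fails at once if the canister or a bystander is shoved away or tipped (distance of any of canister, reel_1, peg_1, detergent, pump_soap from where it was at the start of the episode above 0.03 m or angle between canister's own z axis and vertical above 0.15 rad).
It also fails if it takes over 61 s, if anything falls off the work surface, if the arm or the gripper's body presses on something with over 40 N, if the wrist force passes 120 N, or if a joint passes its speed limit or range.

ROBOT

A 6-joint arm with a two-finger parallel gripper is mounted at the origin on a cart in front of the work surface, level with it; the furniture and walls round the work are solid. World frame = base frame: x ahead of the robot, y to its left, z up, the work surface at z = 0. Lengths are in m, angles in rad, forces in N, time in s.
With the tool pointing down it reaches from about 0.35 to 0.975 m from the base axis. Payload 4.9 kg.
Tool frame: the origin (TCP) lies on the mounting face of the last link; the fingertips stand 173 mm ahead of it and the grasp point (between the pads) lies 155 mm ahead of it; y points along the fingers, x is the direction in which the jaws open and shut, and the axes are right-handed (so a half turn about y gives the same grasp; the last joint's range is limited). The gripper opens to 85 mm and grips with 20 to 120 N. Pads are 22 mm wide; open, the fingers measure 114 mm over their backs; the gripper's body (76 mm by 85 mm) begins 54 mm behind the grasp point. The pads swing forward as they close: fully open they stand 13 mm farther back than shut.
Start: joints at [-1.435, 0.053, 1.613, -0, 1.476, -0.119], TCP at [0.158, -0.605, 0.405] pointing down, gripper open.
Joint ranges: [-3.01, 3.01], [-1.01, 2.22], [0.06, 2.58], [-1.02, 4.17], [0.09, 2.62], [-3.14, 3.14]. Speed limits (rad/s): [2.57, 2.57, 3.14, 3.14, 3.14, 3.14].

INTERFACE

Orientations are given as a unit quaternion [w, x, y, z].
In Python, from plant import manip gives the robot as it stands. The module is installed in compiled form; this text tells all that it offers.
- The arm moves only by the tool carry_out, never from a script. Its argument "moves" is one flat list of numbers, 7 for each row, row after row: the turn, a rotation vector about the world's x, y, z in rad, then the shift along the world's x, y, z in cm, then the finger opening in cm, from 0 to 8.54. In form: [wx, wy, wz, tx, ty, tz, hand, wx, wy, wz, tx, ty, tz, hand, ...]. A call has 1 to 20 rows; each row shifts and turns the commanded pose from where the row before left it; what a row does not reach is not made up. A row lasts 1/8 s, in which the tool goes at most 62.5 mm and 10.7 degrees, less where a joint would pass 70% of its speed; a pose out of reach is approached as far as the arm can. A call is refused whole if a number of a shift passes 6.25 or a number of a turn 0.188, either way. A call with a gripper value outside its range is refused whole. The fingers move at their own pace and stop on an object; the grip force is fixed at half the most. Time passes only in rows, so rows that do not move let the fingers close. It gives the time, the measured TCP pose, the force and the opening at its end, in the units of the state.
- manip.state(): the state, without advancing time (a new reading comes with each control period).
- manip.grab_frame(name): name is "side" or "top"; returns a dict with "img" (384x512x3 uint8, red, green, blue), "range_z" (384x512 float32, m along the optical axis (not along the pixel's ray), 0 where there is no reading), "fovy" (degrees; the focal length in pixels is half the picture's height over the tangent of half this angle, whatever the lens; pixels are square), "cx", "cy" (the principal point, pixels), "rvec" (rotation vector, rad) and "tvec" (3), from world to camera coordinates, as OpenCV has them. Camera axes: x right, y down, z forward; pixel columns grow to the right and rows downward; lengths in m; the calibration is good to about 2 mm. A picture is of the moment at which its call begins.
- manip.job_done(): hands the job in, once; it reports no verdict.
The state is a dict: "time": time; "joint_pos": joint angles; "joint_vel": joint speeds; "joint_efforts": joint torques, N m; "tool_pos": TCP position; "tool_rot": TCP orientation; "contact_force": force on the tool from outside, world axes, zero at the start; "ft_torque": the same for the moment, N m; "gripper_width": opening from 0.0 (shut) to 1.0 (fully open).
Only numpy, scipy, OpenCV 4.12 (cv2) and the standard library are available. Lean on these libraries where they do the work, as an engineer would, in place of code of your own. Each camera call takes 0.05 s, during which the arm holds its last target. There are 200 camera calls.

## Working session

There is one attempt and no reset: what is moved stays moved. The work goes in short steps, Python scripts to look and compute and a tool call to move; the robot and the scene stay as the last step left them, time stands still between calls to the robot, and variables do not carry over. Pictures are saved under pics/ and viewed, about 8 in all and at most 12, crops included, and the job is handed in when it is done.

Besides the shell and the picture viewer there is one more tool, called after "Emit:" as name(argument=value, ...) on one line, values as JSON. carry_out: Moves the arm, as the interface text tells. Its arguments: {"type":"object","properties":{"moves":{"type":"array","items":{"type":"number"}}},"required":["moves"]}

```bash
mkdir -p pics; cat > h.py <<'E'
import numpy as np, cv2
from plant import manip
def grab(n):
    f=manip.grab_frame(n); f['R']=cv2.Rodrigues(np.array(f['rvec'],float))[0]; f['t']=np.array(f['tvec'],float).ravel()
    f['f']=f['img'].shape[0]/2/np.tan(np.radians(f['fovy'])/2); f['c']=-f['R'].T@f['t']; return f
def cloud(f):
    z=f['range_z']; v,u=np.mgrid[:z.shape[0],:z.shape[1]]
    P=np.stack([(u-f['cx'])/f['f']*z,(v-f['cy'])/f['f']*z,z],-1); W=(P-f['t'])@f['R']; W[z<=0]=np.nan; return W
def onplane(f,u,v,h):
    d=np.array([(u-f['cx'])/f['f'],(v-f['cy'])/f['f'],1])@f['R']; return f['c']+d*(h-f['c'][2])/d[2]
def proj(f,p):
    q=f['R']@np.array(p)+f['t']; return q[:2]/q[2]*f['f']+[f['cx'],f['cy']]
def save(f,name): cv2.imwrite('pics/'+name,f['img'][:,:,::-1])
E
python3 - <<'E'
from h import *
s=manip.state(); print({k:np.round(v,3) for k,v in s.items()})
a=grab('top'); b=grab('side')
for n,f in (('top',a),('side',b)):
    print(n,f['c'],f['R'].round(2).tolist(),f['f'],f['cx'],f['cy'])
    save(f,n+'0.png'); W=cloud(f); np.save(n+'0.npy',W); print(np.nanpercentile(W.reshape(-1,3),[1,50,99],axis=0).round(3))
E
```

```text
{'time': np.float64(0.0), 'joint_pos': array([-1.435,  0.053,  1.614,  0.   ,  1.476, -0.119]), 'joint_vel': array([-0.001, -0.   , -0.001, -0.   ,  0.001, -0.   ]), 'joint_efforts': array([ 0.0000e+00, -3.9369e+01, -3.7017e+01, -0.0000e+00,  7.0000e-03,
        0.0000e+00]), 'tool_pos': array([ 0.157, -0.605,  0.403]), 'tool_rot': array([ 0.56 , -0.559,  0.433, -0.432]), 'contact_force': array([-0.189, -0.803,  0.346]), 'ft_torque': array([-0.017, -0.001,  0.007]), 'gripper_width': np.float64(1.001)}
top [0.33052986 0.02031173 1.33792766] [[0.02, -1.0, 0.01], [-0.98, -0.02, -0.2], [0.2, -0.01, -0.98]] 493.16655748186935 252.2507400011359 188.2888739879545
[[-0.055 -1.045 -0.917]
 [ 0.619  0.008 -0.006]
 [ 1.02   1.059  0.807]]
side [ 0.36902702 -0.70876256  0.82478093] [[0.97, -0.26, -0.0], [-0.18, -0.65, -0.74], [0.19, 0.71, -0.68]] 486.8323099415944 253.3080639985128 187.20092666382894
[[-0.026 -0.427 -0.909]
 [ 0.613  0.026  0.006]
 [ 1.024  1.206  0.499]]
```

```bash
ls pics
```

```text
side0.png
top0.png
```

View pics/top0.png

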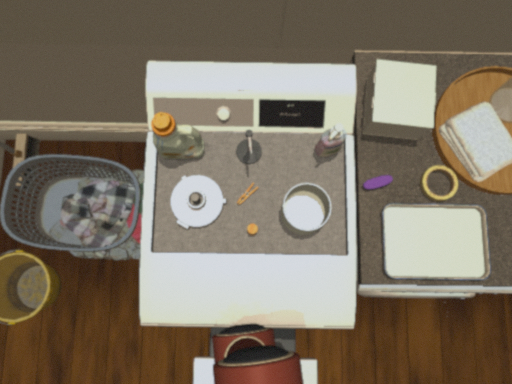

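View pics/side0.png

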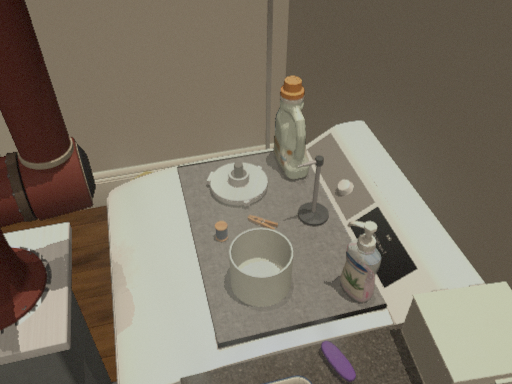

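The top view shows the lid pair at about (197,201), canister (306,209), stand foot (248,151) and reel (252,229). In the side view the pointer tip is near (300,166). Next I'll measure these.

```bash
python3 - <<'E'
from h import *
W=np.load('top0.npy'); S=np.load('side0.npy')
a=grab('top')
def pts(W,x0,x1,y0,y1,z0,z1):
    m=(W[...,0]>x0)&(W[...,0]<x1)&(W[...,1]>y0)&(W[...,1]<y1)&(W[...,2]>z0)&(W[...,2]<z1); return W[m],m
def circ(p):
    return cv2.minEnclosingCircle((p[:,:2]*1000).astype(np.float32))
for h,(u,v) in ((0.075,(197,201)),(0.095,(306,209)),(0.0,(248,151)),(0.039,(252,229))): print(u,v,onplane(a,u,v,h).round(3))
L=onplane(a,197,205,.03)
C=onplane(a,306,209,.095); F=onplane(a,248,152,0)
for n,w in(('top',W),('side',S)):
    print(n,'mat z',np.nanmedian(pts(w,F[0]-.12,F[0]-.06,F[1]-.1,F[1]+.0,-.03,.03)[0][:,2]))
    for nm,c,r,z0,z1 in (('plate',L,.1,.012,.035),('collar',L,.06,.04,.054),('knob',L,.06,.066,.09),('canrim',C,.09,.085,.105),('foot',F,.06,.004,.02),('post',F,.1,.12,.2),('ptr',F,.1,.152,.18)):
        p,_=pts(w,c[0]-r,c[0]+r,c[1]-r,c[1]+r,z0,z1)
        if len(p)>3: print(nm,len(p),'mean',p.mean(0).round(4),'circ',np.round(circ(p),1).tolist() if 0 else circ(p),'z',p[:,2].min().round(3),p[:,2].max().round(3),'mid',((np.percentile(p,2,axis=0)+np.percentile(p,98,axis=0))/2).round(4))
p,_=pts(S,F[0]-.12,F[0]+.05,F[1]-.06,F[1]+.06,.15,.19); print(p.round(3)[:60].tolist())
p,_=pts(W,F[0]-.12,F[0]+.05,F[1]-.06,F[1]+.06,.15,.19); print(p.round(3)[:60].tolist())
b=grab('side')
i1=cv2.resize(a['img'][165:240,155:265],None,fx=5,fy=5,interpolation=cv2.INTER_CUBIC)[:,:,::-1]
i2=cv2.resize(b['img'][145:220,200:340],None,fx=4,fy=4,interpolation=cv2.INTER_CUBIC)[:,:,::-1]
o=np.zeros((i1.shape[0]+0,0,3),np.uint8)
cv2.imwrite('pics/lidtop.png',i1); cv2.imwrite('pics/z.png',np.vstack([cv2.copyMakeBorder(i1[:, :560],0,0,0,560-i1[:, :560].shape[1],0),i2])[:,:560][:, :])
E
```

```text
197 201 [0.547 0.156 0.075]
306 209 [ 0.528 -0.124  0.095]
248 151 [0.705 0.027 0.   ]
252 229 [0.481 0.012 0.039]
top mat z 0.006079490983989626
plate 2017 mean [0.5533 0.162  0.0282] circ ((545.3377075195312, 161.7493438720703), 117.2065658569336) z 0.012 0.035 mid [0.5544 0.1609 0.0239]
collar 127 mean [0.5554 0.1613 0.0499] circ ((556.6818237304688, 162.26524353027344), 24.97287368774414) z 0.04 0.054 mid [0.5555 0.1618 0.0475]
knob 63 mean [0.556  0.162  0.0792] circ ((556.4954223632812, 162.0328369140625), 11.249845504760742) z 0.066 0.087 mid [0.5564 0.1621 0.0767]
canrim 322 mean [ 0.5348 -0.1278  0.098 ] circ ((533.9138793945312, -126.36177062988281), 62.27723693847656) z 0.085 0.105 mid [ 0.5334 -0.1255  0.0953]
foot 1278 mean [0.6964 0.0259 0.0095] circ ((700.2191772460938, 25.050424575805664), 80.41594696044922) z 0.004 0.02 mid [0.6998 0.026  0.0117]
post 94 mean [0.6882 0.0233 0.1732] circ ((680.8370361328125, 22.558547973632812), 28.926918029785156) z 0.124 0.182 mid [0.6818 0.0241 0.1595]
ptr 86 mean [0.6871 0.023  0.1742] circ ((680.8370361328125, 22.558547973632812)
[... 3142 characters left out ...]
8, 0.019, 0.178], [0.699, 0.017, 0.175], [0.696, 0.031, 0.175], [0.694, 0.029, 0.182], [0.696, 0.026, 0.178], [0.695, 0.024, 0.179], [0.696, 0.022, 0.178], [0.697, 0.019, 0.173], [0.698, 0.017, 0.172], [0.696, 0.031, 0.169], [0.694, 0.029, 0.174], [0.694, 0.026, 0.174], [0.693, 0.024, 0.178], [0.694, 0.022, 0.177], [0.695, 0.019, 0.173], [0.693, 0.029, 0.169], [0.693, 0.026, 0.17], [0.692, 0.024, 0.174], [0.692, 0.022, 0.174], [0.695, 0.019, 0.163], [0.69, 0.026, 0.172], [0.69, 0.024, 0.17], [0.69, 0.021, 0.17], [0.688, 0.026, 0.17], [0.687, 0.024, 0.172], [0.686, 0.021, 0.176], [0.684, 0.026, 0.175], [0.683, 0.024, 0.176], [0.684, 0.021, 0.176], [0.685, 0.019, 0.172], [0.683, 0.026, 0.171]]
```

View pics/z.png

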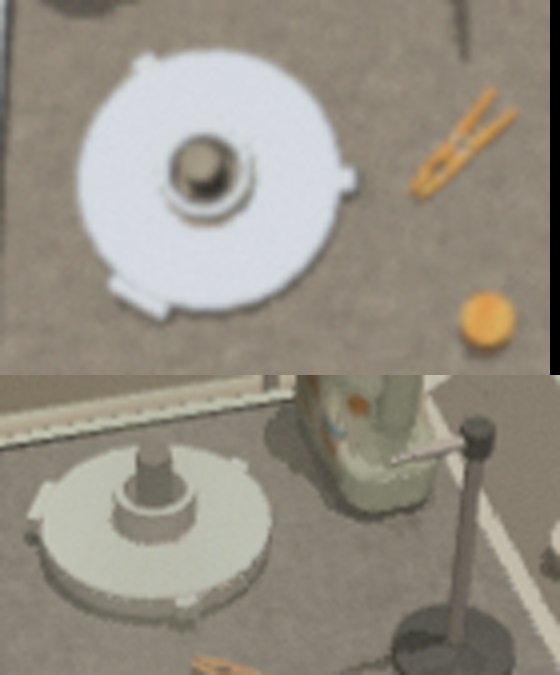

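Crops: the broad clip is at lower left (world direction ≈149°), the next clip points along −y (269°) and the last is at ≈29°, so counter-clockwise order agrees. The pointer tip sits at ≈(0.653, 0.022, 0.170) on a mat about 6 mm thick. The knob is at ≈(0.5575, 0.161) with its top at 0.08, and the canister is at (0.5345, −0.126). I'll move above the knob with j6 near its negative end, which leaves room for about 330° of clockwise turning.

Emit:
carry_out(moves=[0,0,0.18,1.66,3.19,-0.2,8.5,0,0,0.18,1.66,3.19,-0.2,8.5,0,0,0.18,1.66,3.19,-0.2,8.5,0,0,0.18,1.66,3.19,-0.2,8.5,0,0,0.18,1.66,3.19,-0.2,8.5,0,0,0.18,1.66,3.19,-0.2,8.5,0,0,0.18,1.66,3.19,-0.2,8.5,0,0,0.18,1.66,3.19,-0.2,8.5,0,0,0.18,1.66,3.19,-0.2,8.5,0,0,0.18,1.66,3.19,-0.2,8.5,0,0,0.18,1.66,3.19,-0.2,8.5,0,0,0.18,1.66,3.19,-0.2,8.5,0,0,0.18,1.66,3.19,-0.2,8.5,0,0,0.18,1.66,3.19,-0.2,8.5,0,0,0.18,1.66,3.19,-0.2,8.5,0,0,0.18,1.66,3.19,-0.2,8.5,0,0,0.18,1.66,3.19,-0.2,8.5,0,0,0.18,1.66,3.19,-0.2,8.5,0,0,0.18,1.66,3.19,-0.2,8.5,0,0,0.18,1.66,3.19,-0.2,8.5])

```text
time: 2.7
tool_pos: [0.4899, 0.0344, 0.3645]
tool_rot: [0.292, -0.292, -0.644, 0.644]
contact_force: [0.1, -0.8, 0.6]
gripper_width: 0.99
```

Emit:
carry_out(moves=[0,0,0.18,1.66,3.19,-1,8.5,0,0,0.18,1.66,3.19,-1,8.5,0,0,0.18,1.66,3.19,-1,8.5,0,0,0.18,1.66,3.19,-1,7,0,0,0,0,0,0,6,0,0,0,0,0,0,6])

```text
time: 3.45
tool_pos: [0.5557, 0.1605, 0.3246]
tool_rot: [0.049, -0.049, -0.705, 0.706]
contact_force: [-0.2, 0.2, 0.5]
gripper_width: 0.708
```

```bash
cat > m.py <<'E'
from h import *
from scipy.spatial.transform import Rotation as Ro
def st():
    s=manip.state(); q=s['tool_rot']; R=Ro.from_quat([q[1],q[2],q[3],q[0]]).as_matrix()
    print('t',round(float(s['time']),2),'pos',np.round(s['tool_pos'],4),'yaw',np.degrees(np.arctan2(R[1,0],R[0,0])).round(1),'ydir',R[:,1].round(3),'q',np.degrees(s['joint_pos']).round(1),'F',np.round(s['contact_force'],2),'w',round(float(s['gripper_width']),3)); return s
E
python3 -c "
from m import *
st(); b=grab('side'); a=grab('top'); 
i=cv2.resize(b['img'][40:240,150:350],(560,560),interpolation=cv2.INTER_CUBIC); cv2.imwrite('pics/s1.png',i[:,:,::-1])"
```

```text
t 3.45 pos [0.5557 0.1605 0.3246] yaw 172.0 ydir [-0.001 -0.001 -1.   ] q [   8.7    0.3  103.    -0.    76.7 -163.3] F [-0.21  0.24  0.49] w 0.708
```

View pics/s1.png

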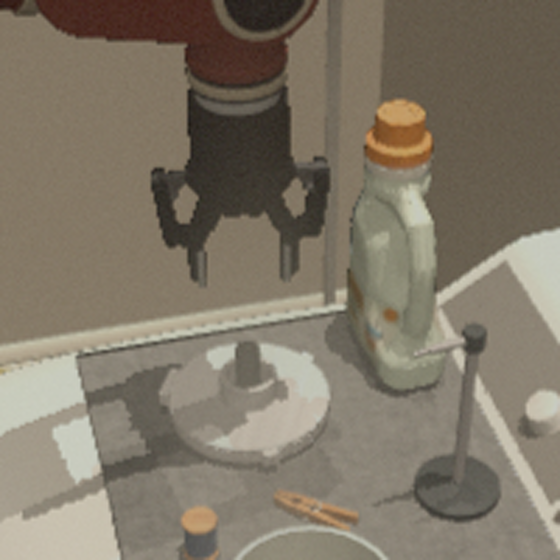

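The gripper is open and centred over the knob, with the jug clear of it. I'll go down and close.

Emit:
carry_out(moves=[0,0,0,0.15,0.05,-2.5,6,0,0,0,0,0,-2.5,6,0,0,0,0,0,-2,6,0,0,0,0,0,-1.4,5,0,0,0,0,0,-1,4,0,0,0,0,0,0,3,0,0,0,0,0,0,1.5,0,0,0,0,0,0,1.5,0,0,0,0,0,0,1.5])

```text
time: 4.68
tool_pos: [0.5577, 0.1614, 0.2313]
tool_rot: [-0.048, 0.049, 0.706, -0.705]
contact_force: [1.2, 0.9, 0.7]
gripper_width: 0.235
```

```bash
python3 -c "
from m import *
st(); b=grab('side')
i=cv2.resize(b['img'][60:240,170:350],(540,540),interpolation=cv2.INTER_CUBIC); cv2.imwrite('pics/s2.png',i[:,:,::-1])"
```

```text
t 4.67 pos [0.5577 0.1614 0.2313] yaw 172.1 ydir [ 0.001  0.    -1.   ] q [   8.8    6.8  106.     0.    67.2 -163.3] F [1.19 0.88 0.7 ] w 0.235
```

View pics/s2.png

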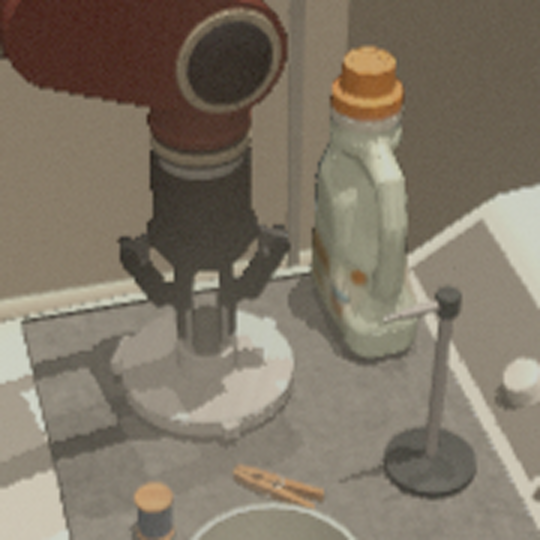

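The fingers are closed on the knob at about 20 mm, with the tips just above the collar. I'll lift straight up, swing clear of the pointer and turn about −89°.

Emit:
carry_out(moves=[0,0,0,0,0,0,0.5,0,0,0,0,0,0.5,0.5,0,0,0,0,0,1.4,0.5,0,0,0,0,0,2.5,0.5,0,0,0,0,0,3,0.5,0,0,0,0,0,3,0.5,0,0,0,0,0,2.5,0.5,0,0,0,0,0,1.4,0.5,0,0,0,0,0,0.6,0.5,0,0,-0.05,-0.1,-0.9,0,0.5,0,0,-0.1,-0.23,-1.8,0,0.5,0,0,-0.1,-0.23,-1.8,0,0.5,0,0,-0.1,-0.23,-1.8,0,0.5,0,0,-0.1,-0.23,-1.8,0,0.5,0,0,-0.1,-0.23,-1.8,0,0.5,0,0,-0.1,-0.23,-1.8,0,0.5,0,0,-0.1,-0.23,-1.8,0,0.5,0,0,-0.1,-0.23,-1.8,0,0.5,0,0,-0.1,-0.23,-1.8,0,0.5,0,0,-0.1,-0.23,-1.8,0,0.5])

```text
time: 7.22
tool_pos: [0.5328, -0.0287, 0.3779]
tool_rot: [0.398, -0.396, -0.584, 0.586]
contact_force: [-0.7, -0.5, -3.1]
gripper_width: 0.233
```

Emit:
carry_out(moves=[0,0,-0.1,-0.23,-1.8,0,0.5,0,0,-0.1,-0.1,-0.8,0,0.5,0,0,-0.1,0,0,0,0.5,0,0,-0.1,0,0,0,0.5,0,0,-0.1,0,0,0,0.5,0,0,0,0,0,0,0.5,0,0,0,0,0,0,0.5])

```text
time: 8.1
tool_pos: [0.5299, -0.0539, 0.3789]
tool_rot: [0.529, -0.528, -0.47, 0.47]
contact_force: [0.4, -0.3, -4.1]
gripper_width: 0.233
```

```bash
python3 -c "
from m import *
st(); b=grab('side'); a=grab('top'); np.savez('f3.npz',a=cloud(a),b=cloud(b))
save(a,'a3r.png');save(b,'b3r.png')
i=cv2.resize(a['img'][110:230,190:340],(750,600),interpolation=cv2.INTER_CUBIC)
j=cv2.resize(b['img'][100:260,200:400],(800,640),interpolation=cv2.INTER_CUBIC)
o=np.vstack([cv2.resize(i,(500,400)),0*i[:0,:500]]); k=cv2.resize(j,(300,240)); k=np.vstack([k,np.zeros((160,300,3),np.uint8)])
cv2.imwrite('pics/s3.png',np.hstack([o,k])[:,:,::-1])
for n,f in (('t',a),('s',b)): print(n,[proj(f,p).round(1).tolist() for p in ((.653,.022,.17),(.53,-.054,.17))])
"
```

```text
t 8.1 pos [ 0.5299 -0.0539  0.3789] yaw 83.3 ydir [-0.001  0.    -1.   ] q [-13.8  -8.7 106.2  -0.   82.6 -97.2] F [ 0.44 -0.26 -4.05] w 0.233
t [[249.5, 152.7], [280.3, 202.7]]
s [[296.2, 165.3], [248.2, 200.4]]
```

View pics/s3.png

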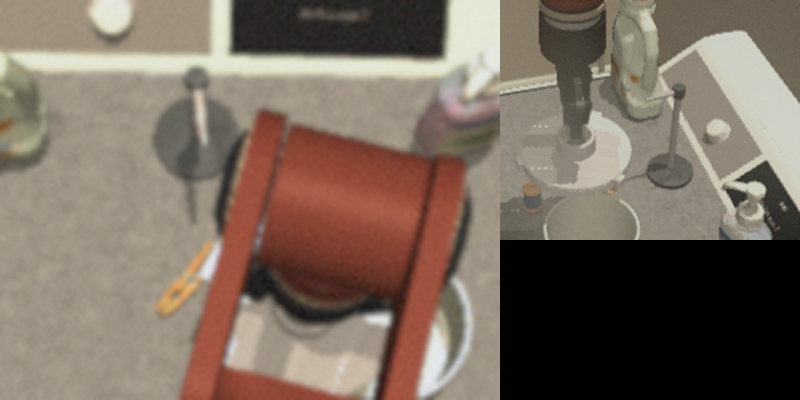

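```bash
python3 -c "
from m import *
a=grab('top'); b=grab('side')
K=lambda f:np.array([[f['f'],0,f['cx']],[0,f['f'],f['cy']],[0,0,1]])@np.c_[f['R'],f['t']]
for ua,ub in (((251,153),(297.5,166.8)),((250,153),(297,166.5)),((250.5,154),(299,166.5))):
    X=cv2.triangulatePoints(K(a),K(b),np.array(ua,float),np.array(ub,float)).ravel(); X=X[:3]/X[3]; print(X.round(4),proj(a,X)-ua,proj(b,X)-ub)
W=cloud(b)
m=(abs(W[...,0]-.53)<.09)&(abs(W[...,1]+.054)<.09)&(abs(W[...,2]-.175)<.015); p=W[m]; print(len(p),np.median(p,axis=0)); print(cv2.minEnclosingCircle((p[:,:2]*1000).astype(np.float32)))
r=np.hypot(p[:,0]-.53,p[:,1]+.054); far=p[r>.0735]; print(np.c_[np.degrees(np.arctan2(far[:,1]+.054,far[:,0]-.53)).round(),(r[r>.0735]*1000).round()][:40].tolist())
i=cv2.resize(b['img'][135:245,200:320],(720,660)[0:2] and (654,600),interpolation=cv2.INTER_CUBIC)
cv2.imwrite('pics/s4.png',i[:,:,::-1])
print([(t,((proj(b,(.53+.078*np.cos(np.radians(t)),-.054+.078*np.sin(np.radians(t)),.169))-[200,135])*5.45).round().tolist()) for t in (60,180,300)])
"
```

```text
[0.6537 0.0183 0.1684] [ 0.05594327 -0.35773248] [-0.41936373  0.11894585]
[0.6537 0.0208 0.1673] [ 0.04158418 -0.26731129] [-0.31287861  0.08886514]
[0.6543 0.019  0.1675] [ 0.2454719  -1.51164807] [-1.77048732  0.49072735]
2868 [ 0.5245515  -0.07865078  0.17689407]
((534.234619140625, -58.064361572265625), 78.7410659790039)
[[55.0, 74.0], [54.0, 74.0], [52.0, 76.0], [51.0, 78.0], [50.0, 78.0], [52.0, 74.0], [51.0, 76.0], [49.0, 76.0], [47.0, 76.0], [46.0, 78.0], [48.0, 74.0], [47.0, 75.0], [46.0, 76.0], [45.0, 78.0], [44.0, 77.0], [11.0, 74.0], [0.0, 74.0], [-1.0, 74.0], [-4.0, 75.0], [-8.0, 74.0], [-8.0, 74.0], [-13.0, 75.0], [-16.0, 74.0], [-17.0, 74.0], [-18.0, 74.0], [-22.0, 75.0], [-24.0, 75.0], [-27.0, 75.0], [-28.0, 74.0], [-27.0, 76.0], [-28.0, 74.0], [-27.0, 76.0], [-32.0, 75.0], [-30.0, 76.0], [-178.0, 74.0], [-35.0, 74.0], [-34.0, 76.0], [-24.0, 75.0], [-175.0, 74.0], [-36.0, 74.0]]
[(60, [319.0, 218.0]), (180, [46.0, 399.0]), (300, [424.0, 472.0])]
```

View pics/s4.png

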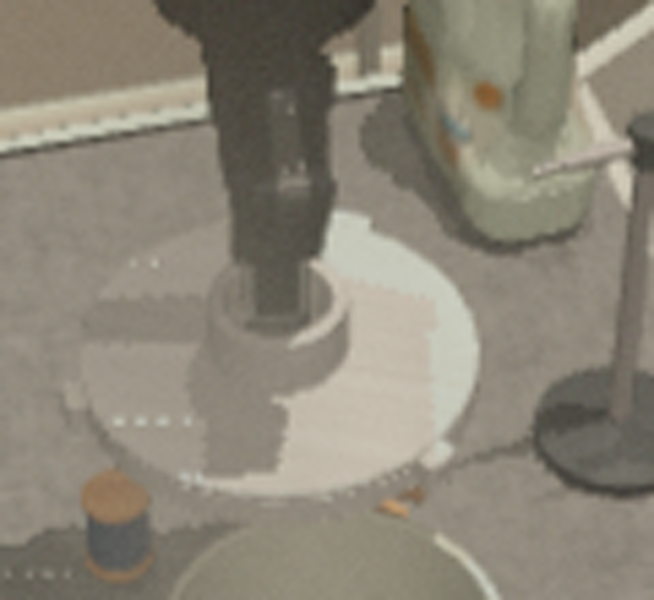

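The pair is held level and the plate top is at 0.177, so the clips are at about 0.169, level with the tip (0.654, 0.019, 0.168). The broad clip is at ≈60°, at crop (350,218). I'll approach along +x and hold.

Emit:
carry_out(moves=[0,0,0,0.5,0,0,0.5,0,0,0,1.2,0,0,0.5,0,0,0,1.5,0,0,0.5,0,0,0,1.5,0,0,0.5,0,0,0,1.2,0,0,0.5,0,0,0,1,0,0,0.5,0,0,0,0.5,0,0,0.5,0,0,0,0.2,0,0,0.5,0,0,0,0,0,0,0.5,0,0,0,0,0,0,0.5,0,0,0,0,0,0,0.5])

```text
time: 9.68
tool_pos: [0.6059, -0.0537, 0.3798]
tool_rot: [-0.528, 0.528, 0.47, -0.47]
contact_force: [-0.0, -0.1, -3.8]
gripper_width: 0.236
```

```bash
python3 -c "
from m import *
st(); b=grab('side')
W=cloud(b); cx,cy=.609,-.0576
m=(abs(W[...,0]-cx)<.09)&(abs(W[...,1]-cy)<.09)&(abs(W[...,2]-.177)<.006); p=W[m]; print(len(p),np.median(p[:,2])); print(cv2.minEnclosingCircle((p[:,:2]*1000).astype(np.float32)))
i=cv2.resize(b['img'][120:230,230:350],(654,600),interpolation=cv2.INTER_CUBIC)
cv2.imwrite('pics/s5.png',i[:,:,::-1])
print(((proj(b,(.6537,.0195,.168))-[230,120])*5.45).round(),[(t,((proj(b,(cx+.078*np.cos(np.radians(t)),cy+.078*np.sin(np.radians(t)),.169))-[230,120])*5.45).round().tolist()) for t in (60,180,300)])
"
```

```text
t 9.68 pos [ 0.6059 -0.0537  0.3798] yaw 83.3 ydir [ 0.  0. -1.] q [-12.1   1.7  96.2   0.   82.1 -95.4] F [-0.05 -0.09 -3.78] w 0.236
2428 0.177173228454522
((626.677001953125, -36.34713363647461), 98.18292236328125)
[365. 255.] [(60, [358.0, 271.0]), (180, [105.0, 447.0]), (300, [484.0, 518.0])]
```

View pics/s5.png

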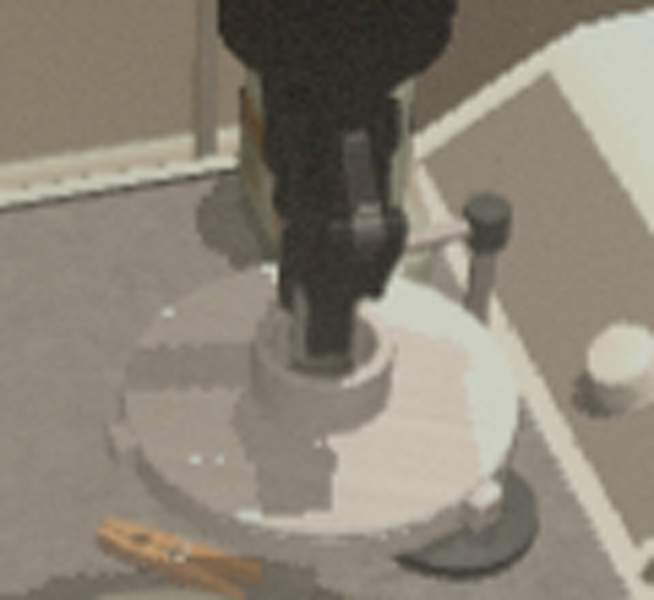

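The left clip (122,440) and right clip (487,505) agree with the broad clip facing the tip about 7–10 mm away, though the gripper hides the tip itself. No contact force shows. I'll hold longer, back off slightly, turn −120°, come back and hold, then do the same again.

Emit:
carry_out(moves=[0,0,0,0,0,0,0.5,0,0,0,0,0,0,0.5,0,0,0,0,0,0,0.5,0,0,0,-0.4,-0.6,0,0.5,0,0,-0.05,0,0,0,0.5,0,0,-0.1,0,0,0,0.5,0,0,-0.1,0,0,0,0.5,0,0,-0.1,0,0,0,0.5,0,0,-0.1,0,0,0,0.5,0,0,-0.1,0,0,0,0.5,0,0,-0.1,0,0,0,0.5,0,0,-0.1,0,0,0,0.5,0,0,-0.1,0,0,0,0.5,0,0,-0.1,0,0,0,0.5,0,0,-0.1,0,0,0,0.5,0,0,-0.1,0,0,0,0.5,0,0,-0.1,0,0,0,0.5,0,0,-0.1,0,0,0,0.5,0,0,-0.1,0,0,0,0.5,0,0,-0.1,0,0,0,0.5])

```text
time: 12.22
tool_pos: [0.6019, -0.0601, 0.3797]
tool_rot: [-0.706, 0.706, -0.035, 0.035]
contact_force: [0.2, 0.3, -3.0]
gripper_width: 0.232
```

Emit:
carry_out(moves=[0,0,-0.1,0,0,0,0.5,0,0,-0.1,0,0,0,0.5,0,0,-0.1,0,0,0,0.5,0,0,-0.1,0,0,0,0.5,0,0,-0.1,0,0,0,0.5,0,0,-0.1,0,0,0,0.5,0,0,-0.1,0,0,0,0.5,0,0,-0.1,0,0,0,0.5,0,0,-0.05,0,0,0,0.5,0,0,0,0,0,0,0.5,0,0,0,0.2,0.3,0,0.5,0,0,0,0.2,0.3,0,0.5,0,0,0,0,0,0,0.5,0,0,0,0,0,0,0.5,0,0,0,0,0,0,0.5])

```text
time: 14.1
tool_pos: [0.6061, -0.0537, 0.3797]
tool_rot: [-0.629, 0.63, -0.322, 0.322]
contact_force: [0.5, 0.6, -4.3]
gripper_width: 0.234
```

```bash
python3 -c "
from m import *
st(); b=grab('side'); a=grab('top')
W=cloud(b); cx,cy=.609,-.0576
m=(abs(W[...,0]-cx)<.09)&(abs(W[...,1]-cy)<.09)&(abs(W[...,2]-.177)<.006); p=W[m]; print(len(p),np.median(p[:,2])); 
i=cv2.resize(b['img'][120:230,230:350],(436,400),interpolation=cv2.INTER_CUBIC)
j=cv2.resize(a['img'][110:230,220:330],(367,400),interpolation=cv2.INTER_CUBIC)
cv2.imwrite('pics/s6.png',np.hstack([i,j])[:,:800,::-1])
print(((proj(b,(.6537,.0195,.168))-[230,120])*3.63).round(),[(t,((proj(b,(cx+.078*np.cos(np.radians(t)),cy+.078*np.sin(np.radians(t)),.169))-[230,120])*3.63).round().tolist()) for t in (60,180,300)])
"
```

```text
t 14.1 pos [ 0.6061 -0.0537  0.3797] yaw -54.2 ydir [-0. -0. -1.] q [-12.1   1.7  96.1  -0.   82.1  42.1] F [ 0.51  0.57 -4.32] w 0.234
2405 0.17713972710414452
[243. 170.] [(60, [239.0, 180.0]), (180, [70.0, 297.0]), (300, [322.0, 345.0])]
```

View pics/s6.png

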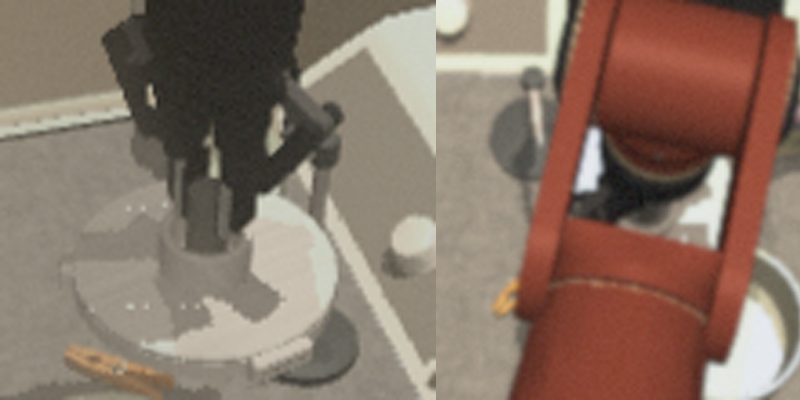

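That is my count error: the turn came to −137.5°, and the broad clip at crop (280,360) confirms it. I'll correct by +17.5° and hold for the left clip.

Emit:
carry_out(moves=[0,0,0.05,0,0,0,0.5,0,0,0.1,0,0,0,0.5,0,0,0.1,0,0,0,0.5,0,0,0.05,0,0,0,0.5,0,0,0,0,0,0,0.5,0,0,0,0,0,0,0.5,0,0,0,0,0,0,0.5,0,0,0,0,0,0,0.5,0,0,0,0,0,0,0.5,0,0,0,0,0,0,0.5])

```text
time: 15.45
tool_pos: [0.6061, -0.0537, 0.3797]
tool_rot: [-0.671, 0.671, -0.224, 0.224]
contact_force: [-0.8, 0.4, -3.3]
gripper_width: 0.238
```

```bash
python3 -c "
from m import *
st(); b=grab('side')
i=cv2.resize(b['img'][120:230,230:350],(654,600),interpolation=cv2.INTER_CUBIC)
cv2.imwrite('pics/s7.png',i[:,:,::-1])
"
```

```text
t 15.45 pos [ 0.6061 -0.0537  0.3797] yaw -37.0 ydir [ 0. -0. -1.] q [-12.1   1.7  96.1  -0.   82.1  24.9] F [-0.83  0.42 -3.34] w 0.238
```

View pics/s7.png

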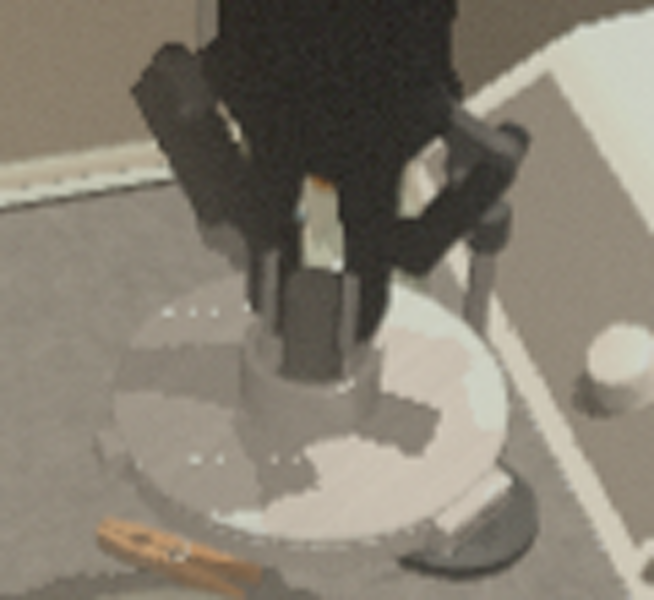

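The broad clip at (475,505) and the right clip at (105,445) match the predicted −60° and 180°, so the left clip faced the tip during the hold. Now exactly −2.094 rad for the last clip.

Emit:
carry_out(moves=[0,0,0,-0.4,-0.6,0,0.5,0,0,-0.05,0,0,0,0.5,0,0,-0.1,0,0,0,0.5,0,0,-0.1,0,0,0,0.5,0,0,-0.1,0,0,0,0.5,0,0,-0.1,0,0,0,0.5,0,0,-0.1,0,0,0,0.5,0,0,-0.1,0,0,0,0.5,0,0,-0.1,0,0,0,0.5,0,0,-0.1,0,0,0,0.5,0,0,-0.1,0,0,0,0.5,0,0,-0.1,0,0,0,0.5,0,0,-0.1,0,0,0,0.5,0,0,-0.1,0,0,0,0.5,0,0,-0.1,0,0,0,0.5,0,0,-0.1,0,0,0,0.5,0,0,-0.1,0,0,0,0.5,0,0,-0.1,0,0,0,0.5])

```text
time: 17.75
tool_pos: [0.6019, -0.0601, 0.3797]
tool_rot: [-0.289, 0.289, -0.645, 0.645]
contact_force: [-0.2, -1.0, -3.9]
gripper_width: 0.237
```

```bash
python3 -c "
from m import *
st()"
```

```text
t 17.75 pos [ 0.6019 -0.0601  0.3797] yaw -131.8 ydir [-0. -0. -1.] q [-12.7   1.3  96.6  -0.   82.1 119. ] F [-0.2  -1.01 -3.91] w 0.237
```

Emit:
carry_out(moves=[0,0,-0.1,0,0,0,0.5,0,0,-0.1,0,0,0,0.5,0,0,-0.1,0,0,0,0.5,0,0,-0.08,0,0,0,0.5,0,0,-0.05,0,0,0,0.5,0,0,0,0.2,0.3,0,0.5,0,0,0,0.2,0.3,0,0.5,0,0,0,0,0,0,0.5,0,0,0,0,0,0,0.5,0,0,0,0,0,0,0.5,0,0,0,0,0,0,0.5,0,0,0,0,0,0,0.5,0,0,0,0,0,0,0.5])

```text
time: 19.38
tool_pos: [0.6061, -0.0537, 0.3797]
tool_rot: [-0.146, 0.146, -0.692, 0.692]
contact_force: [0.1, 0.4, -3.5]
gripper_width: 0.231
```

```bash
python3 -c "
from m import *
st(); b=grab('side')
i=cv2.resize(b['img'][120:230,230:350],(654,600),interpolation=cv2.INTER_CUBIC)
cv2.imwrite('pics/s8.png',i[:,:,::-1])
"
```

```text
t 19.38 pos [ 0.6061 -0.0537  0.3797] yaw -156.2 ydir [ 0. -0. -1.] q [-12.1   1.7  96.1  -0.   82.1 144.1] F [ 0.08  0.37 -3.46] w 0.231
```

View pics/s8.png

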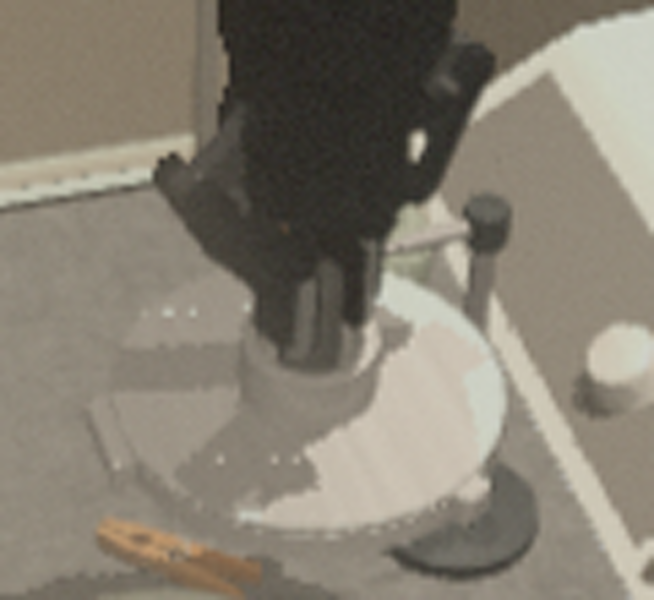

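The broad clip at (105,435) and the left clip at (472,498) put the last clip at 60°, facing the tip. All three have been shown. Now I'll go over the canister and down to just above seating.

Emit:
carry_out(moves=[0,0,0,-0.4,-0.4,0,0.5,0,0,0,-0.96,-0.98,0,0.5,0,0,0,-1,-1,0,0.5,0,0,0,-1.2,-1.2,0,0.5,0,0,0,-1.2,-1.2,0,0.5,0,0,0,-1,-1,0,0.5,0,0,0,-0.9,-0.9,0,0.5,0,0,0,-0.5,-0.58,0,0.5,0,0,0,0,0,0,0.5,0,0,0,0,0,-1,0.5,0,0,0,0,0,-1.2,0.5,0,0,0,0,0,-1.2,0.5,0,0,0,0,0,-0.8,0.5,0,0,0,0,0,-0.4,0.5,0,0,0,0,0,0,0.5,0,0,0,0,0,0,0.5])

```text
time: 21.42
tool_pos: [0.5347, -0.1264, 0.3343]
tool_rot: [-0.146, 0.146, -0.692, 0.692]
contact_force: [0.3, -0.3, -3.7]
gripper_width: 0.23
```

```bash
python3 -c "
from m import *
st(); b=grab('side'); W=cloud(b)
m=(abs(W[...,0]-.5345)<.08)&(abs(W[...,1]+.1263)<.08)
for z0,z1 in ((.118,.14),(.146,.158),):
    p=W[m&(W[...,2]>z0)&(W[...,2]<z1)]; print(len(p),np.median(p[:,2]),cv2.minEnclosingCircle((p[:,:2]*1000).astype(np.float32)))
"
```

```text
t 21.43 pos [ 0.5347 -0.1264  0.3343] yaw -156.2 ydir [ 0.001 -0.    -1.   ] q [-21.1  -4.2 106.5   0.   77.7 135.1] F [ 0.27 -0.33 -3.72] w 0.23
2951 0.13172352212740907 ((532.1405029296875, -130.6814727783203), 76.7408676147461)
239 0.15380602609118918 ((534.9730834960938, -127.82124328613281), 24.62733268737793)
```

Emit:
carry_out(moves=[0,0,0,0,0,-0.5,0.5,0,0,0,0,0,-0.4,0.5,0,0,0,0,0,-0.3,0.5,0,0,0,0,0,0,0.5])

```text
time: 21.98
tool_pos: [0.5344, -0.1263, 0.3211]
tool_rot: [0.146, -0.146, 0.692, -0.692]
contact_force: [0.0, 0.4, -4.0]
gripper_width: 0.234
```

Emit:
carry_out(moves=[0,0,0,0,0,-0.25,0.5,0,0,0,0,0,-0.2,0.5,0,0,0,0,0,-0.15,0.5,0,0,0,0,0,0,0.5])

```text
time: 22.48
tool_pos: [0.5345, -0.1263, 0.3155]
tool_rot: [0.146, -0.146, 0.692, -0.692]
contact_force: [-0.0, -0.6, -4.0]
gripper_width: 0.232
```

The plug has entered the mouth freely, still carrying 4 N. About 3 mm is left, so I'll use 1 mm steps.

Emit:
carry_out(moves=[0,0,0,0,0,-0.1,0.5,0,0,0,0,0,-0.1,0.5,0,0,0,0,0,0,0.5])

```text
time: 22.85
tool_pos: [0.5345, -0.1263, 0.3136]
tool_rot: [0.146, -0.146, 0.692, -0.692]
contact_force: [0.4, -0.4, -4.3]
gripper_width: 0.236
```

Emit:
carry_out(moves=[0,0,0,0,0,-0.08,0.5,0,0,0,0,0,0,0.5])

```text
time: 23.1
tool_pos: [0.5345, -0.1263, 0.3128]
tool_rot: [0.146, -0.146, 0.692, -0.692]
contact_force: [-1.4, -0.1, -4.2]
gripper_width: 0.234
```

Emit:
carry_out(moves=[0,0,0,0,0,-0.06,0.5,0,0,0,0,0,0,0.5])

```text
time: 23.35
tool_pos: [0.5345, -0.1263, 0.3123]
tool_rot: [0.146, -0.146, 0.692, -0.692]
contact_force: [1.4, -1.0, -4.8]
gripper_width: 0.237
```

Emit:
carry_out(moves=[0,0,0,0,0,-0.05,0.5,0,0,0,0,0,0,0.5])

```text
time: 23.6
tool_pos: [0.5346, -0.1263, 0.3122]
tool_rot: [-0.146, 0.146, -0.692, 0.692]
contact_force: [-0.5, -0.1, -1.0]
gripper_width: 0.234
```

Contact begins at TCP z = 0.312, as predicted, and the load has dropped to 1 N. I'll take one more small step to confirm.

Emit:
carry_out(moves=[0,0,0,0,0,-0.04,0.5,0,0,0,0,0,0,0.5])

```text
time: 23.85
tool_pos: [0.5346, -0.1263, 0.3122]
tool_rot: [-0.146, 0.146, -0.692, 0.692]
contact_force: [-2.6, 0.9, 4.1]
gripper_width: 0.236
```

```bash
cat > z.py <<'E'
from m import *
def chk():
    for n in ('side','top'):
        W=cloud(grab(n)); m=(abs(W[...,0]-.5345)<.085)&(abs(W[...,1]+.1263)<.085)
        for z0,z1 in ((.085,.124),(.124,.142),(.148,.166)):
            p=W[m&(W[...,2]>z0)&(W[...,2]<z1)]
            if len(p)>20:
                A=np.c_[p[:,:2]-[.5345,-.1263],np.ones(len(p))]; c=np.linalg.lstsq(A,p[:,2],rcond=None)[0]
                print(n,z0,len(p),np.median(p[:,2]).round(4),'slope',c.round(4),[np.round(x,1) for x in cv2.minEnclosingCircle((p[:,:2]*1000).astype(np.float32))])
E
python3 -c "
from z import *
st(); chk()"
```

```text
t 23.85 pos [ 0.5346 -0.1263  0.3122] yaw -156.2 ydir [ 0. -0. -1.] q [-21.1  -3.  107.5  -0.   75.5 135.1] F [-2.56  0.88  4.15] w 0.236
side 0.085 2985 0.1098 slope [0.01   0.0326 0.11  ] [array([ 532.1, -129.8]), np.float64(77.2)]
side 0.124 230 0.1324 slope [0.0401 0.0953 0.1329] [array([ 533.9, -127.2]), np.float64(25.2)]
side 0.148 186 0.1591 slope [-0.0292  0.1885  0.1596] [array([ 536.3, -130.9]), np.float64(23.9)]
top 0.085 478 0.11 slope [-0.0074 -0.0039  0.1101] [array([ 536.4, -122.9]), np.float64(74.4)]
top 0.124 79 0.1327 slope [ 0.0584 -0.0517  0.134 ] [array([ 528.3, -120.1]), np.float64(23.7)]
```

The plate top is at 0.110, exactly the nested and seated height, with 8 N of contact. I'll release, rise a little and open wide.

Emit:
carry_out(moves=[0,0,0,0,0,0.05,2,0,0,0,0,0,0,4,0,0,0,0,0,0,6.5,0,0,0,0,0,0,8,0,0,0,0,0,0,8,0,0,0,0,0,0.5,8,0,0,0,0,0,0,8,0,0,0,0,0,0,8])

```text
time: 24.95
tool_pos: [0.5346, -0.1263, 0.3171]
tool_rot: [-0.146, 0.146, -0.692, 0.692]
contact_force: [-0.0, 0.5, -0.4]
gripper_width: 0.938
```

```bash
python3 -c "
from z import *
st(); chk()"
```

```text
t 24.95 pos [ 0.5346 -0.1263  0.3171] yaw -156.2 ydir [ 0. -0. -1.] q [-21.1  -3.3 107.3   0.   76.  135.1] F [-0.03  0.55 -0.39] w 0.938
side 0.085 2982 0.1098 slope [0.0072 0.0289 0.1098] [array([ 534.9, -126. ]), np.float64(79.7)]
side 0.124 324 0.1326 slope [-0.0048  0.0429  0.1321] [array([ 534.4, -126.5]), np.float64(25.3)]
side 0.148 197 0.1609 slope [-0.0325  0.092   0.1598] [array([ 537.3, -131.2]), np.float64(51.5)]
top 0.085 461 0.1098 slope [-0.01   -0.0058  0.1101] [array([ 537.3, -123. ]), np.float64(74.1)]
top 0.124 84 0.1335 slope [ 0.0167 -0.0392  0.1332] [array([ 528.2, -120. ]), np.float64(23.6)]
```

Released: nothing has shifted and the collar is centred at (0.534, −0.127). I'll descend round the collar, whose top is at 0.134.

Emit:
carry_out(moves=[0,0,0,0,0,-0.8,8,0,0,0,0,0,-1,8,0,0,0,0,0,-0.7,8,0,0,0,0,0,-0.3,7,0,0,0,0,0,0,6.2,0,0,0,0,0,0,6.2])

```text
time: 25.8
tool_pos: [0.5347, -0.1264, 0.2893]
tool_rot: [-0.146, 0.146, -0.692, 0.692]
contact_force: [-0.9, -0.2, 0.4]
gripper_width: 0.724
```

Emit:
carry_out(moves=[0,0,0,0,0,0,5.4,0,0,0,0,0,0,4,0,0,0,0,0,0,4,0,0,0,0,0,0,4])

```text
time: 26.3
tool_pos: [0.5349, -0.1264, 0.29]
tool_rot: [-0.146, 0.145, -0.692, 0.692]
contact_force: [-0.6, 1.4, 6.5]
gripper_width: 0.564
```

```bash
python3 -c "
from z import *
st(); chk(); b=grab('side')
cv2.imwrite('pics/s9.png',cv2.resize(b['img'][150:300,190:340],(600,600),interpolation=cv2.INTER_CUBIC)[:,:,::-1])"
```

```text
t 26.3 pos [ 0.5349 -0.1264  0.29  ] yaw -156.2 ydir [ 0.002 -0.001 -1.   ] q [-21.1  -1.6 108.4   0.   73.1 135.1] F [-0.57  1.37  6.47] w 0.564
side 0.085 2652 0.1097 slope [0.0112 0.0405 0.1102] [array([ 531.4, -131. ]), np.float64(77.0)]
side 0.124 337 0.1328 slope [-0.061   0.1226  0.1342] [array([ 537.1, -130.6]), np.float64(38.4)]
side 0.148 216 0.1577 slope [ 0.0346 -0.0276  0.1569] [array([ 543. , -136.4]), np.float64(43.3)]
top 0.085 455 0.11 slope [-0.0092 -0.0075  0.1102] [array([ 534.1, -121.7]), np.float64(74.6)]
top 0.124 59 0.133 slope [ 0.0004 -0.0262  0.1332] [array([ 520. , -119.6]), np.float64(27.0)]
```

View pics/s9.png

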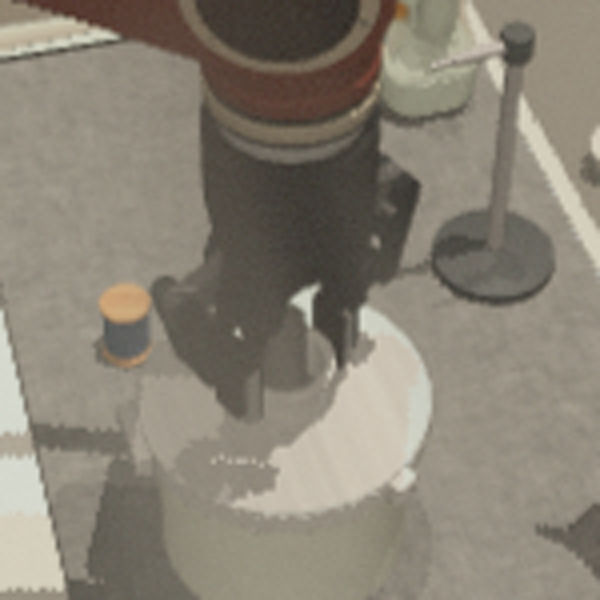

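The fingers hold the collar on both sides (48 mm), with the knob standing free between them. The slight 6 N upward push comes from the pads swinging forward onto the plate. I'll lift slowly, straight up.

Emit:
carry_out(moves=[0,0,0,0,0,0,4,0,0,0,0,0,0.1,4,0,0,0,0,0,0.3,4,0,0,0,0,0,0.5,4,0,0,0,0,0,0.5,4,0,0,0,0,0,0.5,4,0,0,0,0,0,0.1,4,0,0,0,0,0,0,4])

```text
time: 27.45
tool_pos: [0.5345, -0.1263, 0.309]
tool_rot: [-0.146, 0.146, -0.692, 0.692]
contact_force: [-0.6, -0.8, -1.7]
gripper_width: 0.559
```

```bash
python3 -c "
from z import *
st(); 
W=cloud(grab('side')); m=(abs(W[...,0]-.5345)<.085)&(abs(W[...,1]+.1263)<.085)
p=W[m&(W[...,2]>.085)&(W[...,2]<.2)]; h,e=np.histogram(p[:,2],np.arange(.085,.2,.005)); print([(round(float(x),3),int(y)) for x,y in zip(e,h)])"
```

```text
t 27.45 pos [ 0.5345 -0.1263  0.309 ] yaw -156.2 ydir [ 0. -0. -1.] q [-21.1  -2.8 107.6  -0.   75.1 135.1] F [-0.61 -0.82 -1.71] w 0.559
[(0.085, 81), (0.09, 84), (0.095, 28), (0.1, 61), (0.105, 19), (0.11, 28), (0.115, 122), (0.12, 152), (0.125, 1917), (0.13, 429), (0.135, 44), (0.14, 66), (0.145, 94), (0.15, 177), (0.155, 66), (0.16, 116), (0.165, 37), (0.17, 39), (0.175, 30), (0.18, 43), (0.185, 79), (0.19, 126)]
```

The outer lid alone is coming up: load 1.7 N ≈ 0.16 kg, plate raised 19 mm. I'll continue another 8 cm.

Emit:
carry_out(moves=[0,0,0,0,0,0.4,4,0,0,0,0,0,0.6,4,0,0,0,0,0,0.8,4,0,0,0,0,0,0.8,4,0,0,0,0,0,1,4,0,0,0,0,0,1,4,0,0,0,0,0,1,4,0,0,0,0,0,1,4,0,0,0,0,0,0.8,4,0,0,0,0,0,0.5,4,0,0,0,0,0,0.2,4,0,0,0,0,0,0,4,0,0,0,0,0,0,4,0,0,0,0,0,0,4,0,0,0,0,0,0,4])

```text
time: 29.38
tool_pos: [0.5345, -0.1263, 0.3897]
tool_rot: [0.146, -0.146, 0.692, -0.692]
contact_force: [0.1, -0.6, -2.7]
gripper_width: 0.565
```

```bash
python3 -c "
from z import *
st()
W=cloud(grab('side')); m=(abs(W[...,0]-.5345)<.09)&(abs(W[...,1]+.1263)<.09)
p=W[m&(W[...,2]>.2)&(W[...,2]<.216)]; A=np.c_[p[:,:2]-[.5345,-.1263],np.ones(len(p))]; print(len(p),np.median(p[:,2]),np.linalg.lstsq(A,p[:,2],rcond=None)[0],cv2.minEnclosingCircle((p[:,:2]*1000).astype(np.float32)))
W0=np.load('side0.npy')
for nm,z0,z1 in (('canister/flange',.08,.115),('knob/other',.12,.17)):
    q=W[m&(W[...,2]>z0)&(W[...,2]<z1)]; print(nm,len(q),np.median(q,axis=0).round(4),np.percentile(q,[1,99],axis=0).round(3).tolist())
"
```

```text
t 29.38 pos [ 0.5345 -0.1263  0.3897] yaw -156.2 ydir [-0.  0. -1.] q [-21.1  -6.8 103.4   0.   83.4 135.1] F [ 0.05 -0.62 -2.68] w 0.565
2821 0.20947557598249136 [0.00244628 0.01678394 0.20951394] ((533.2423095703125, -126.69493865966797), 78.44056701660156)
canister/flange 2229 [ 0.5244 -0.1538  0.1056] [[0.472, -0.19, 0.081], [0.595, -0.094, 0.11]]
knob/other 5 [ 0.5333 -0.1371  0.1225] [[0.529, -0.139, 0.121], [0.537, -0.136, 0.124]]
```

The outer lid's plate is at 0.2095 (99.5 mm up), level and centred. The inner lid's flange top is at 0.1056 against an expected 0.106, so it is seated. Handing in.

```bash
python3 -c "
from m import *
print(manip.job_done()); st()"
```

```text
the job is handed in; nothing more can be done
None
the job is handed in; nothing more can be done
```

The job is handed in at about 29 s of the 61 s allowed, with the gripper still holding the outer lid. I lifted the nested pair by the knob and showed the broad, next counter-clockwise and last clips to the pointer in that order. I then lowered it onto the canister in small steps, let go of the knob, gripped the collar and lifted the outer lid straight up.

**Last checks**
- **Outer lid:** it is about 99.5 mm above its closed position, level to within about 0.02 rad and centred over the canister. It was held at 48 mm opening. The load was 1.7 N partway up, right for the outer lid alone. At the end it read 2.7 N, higher than expected, though these readings vary by about 1 N.
- **Inner lid:** the top of its flange measures 0.1056 m, against 0.106 m expected when seated. The contact force while seating it reached about 8 N.

**What went wrong or could not be confirmed**
- **Second turn:** I miscounted the rows and overshot by 17.5°. I saw it in the picture and turned back before holding for that clip.
- **Pointer gap:** the gripper or arm hid the gap between clip and pointer tip. The clip distances (about 7–11 mm) therefore come from the other clips and the arm pose.
- **Collar grip:** closing on the collar pushed the fingers onto the lid's plate with about 6 N.
- **Bystanders:** I did not measure them again at the end. The arm kept clear of them and no unexpected contact forces appeared.

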